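# Stand the tapered handle in the big mallet head

### The arm

A 6-joint arm with a two-finger parallel gripper is mounted at the origin on a cart in front of the work surface, level with it; the furniture and walls round the work are solid. World frame = base frame: x ahead of the robot, y to its left, z up, the work surface at z = 0. Lengths are in m, angles in rad, forces in N, time in s.
With the tool pointing down it reaches from about 0.25 to 0.8 m from the base axis. Payload 3.9 kg.
Tool frame: the origin (TCP) lies midway between the tips of the shut fingers; the grasp point (between the pads) lies 19 mm behind it; x points along the fingers, z is the direction in which the jaws open and shut, and the axes are right-handed (so a half turn about x gives the same grasp; the last joint's range is limited). The gripper opens to 85 mm and grips with 20 to 120 N. Pads are 22 mm wide; open, the fingers measure 114 mm over their backs; the gripper's body (76 mm by 85 mm) begins 54 mm behind the grasp point. The pads swing forward as they close: fully open they stand 13 mm farther back than shut.
Start: joints at [1.134, 0.26, -0.138, 1.173, 0, 1.571], TCP at [0.222, 0.476, 0.231] pointing down, gripper open.
Joint ranges: [-2.78, 2.78], [-0.83, 1.72], [-1.28, 1.37], [-1.9, 2.12], [-1.57, 1.48], [-3.14, 3.14]. Speed limits (rad/s): [2.57, 2.57, 3.14, 3.14, 3.14, 3.14].

### API

Orientations are given as a rotation vector (axis times angle).
In Python, from bench import bot, imaging, ticket gives the robot as it stands.
- The arm moves only by the tool play_rows, never from a script. Its argument "plan" is a list of rows, each a list of 3 entries, a list of its own where there are three numbers: the shift along the tool's x, y, z in units of 40 mm (1.0 is 40 mm), then the turn, a rotation vector about the tool's x, y, z in units of 8 degrees (1.0 is 8 degrees), then the finger opening in mm, from 0 to 85.4. In form: [[[dx, dy, dz], [wx, wy, wz], hand], ...]. A call has 1 to 12 rows; each row is the pose to reach, as a shift and turn from the pose commanded when the call began, along the tool's axes at that moment; what a row does not reach only later rows make up. A row lasts 1/10 s, in which the tool goes at most 50 mm and 8.59 degrees, less where a joint would pass 70% of its speed; a pose out of reach is approached as far as the arm can. A call with a gripper value outside its range is refused whole. The fingers move at their own pace and stop on an object; the grip force is fixed at half the most. Time passes only in rows, so rows that repeat a pose let the fingers close. It gives the time, the measured TCP pose, the force and the opening at its end, in the units of the state.
- bot.get_state(): the state, without advancing time (a new reading comes with each control period).
- imaging.snapshot(name): name is "side" or "top"; returns (picture, depth): 400x640x3 uint8, red, green, blue; 400x640 float32, m along the optical axis (not along the pixel's ray), 0 where there is no reading.
- imaging.camera_model(name): a dict with "fx", "fy", "cx", "cy" (pixels), "distortion" ([k1, k2, p1, p2, k3] as OpenCV has them; the pictures are not rectified), "R" (3x3) and "t" (3): a world point X has camera coordinates R X + t. Camera axes: x right, y down, z forward; pixel columns grow to the right and rows downward; lengths in m; the calibration is good to about 2 mm. A picture is of the moment at which its call begins. camera_model takes no time and is no camera call.
- ticket.close_job(): hands the job in, once; it reports no verdict.
The state is a dict: "time_s": time; "qpos": joint angles; "joint_vel": joint speeds; "tau": joint torques, N m; "position": TCP position; "ee_rot": TCP orientation; "force": force on the tool from outside, world axes, zero at the start; "torque": the same for the moment, N m; "width": finger opening in m.
Only numpy, scipy, OpenCV 4.12 (cv2) and the standard library are available. Lean on these libraries where they do the work, as an engineer would, in place of code of your own. Each camera call takes 0.05 s, during which the arm holds its last target.

### The job

Take the turned wooden mallet handle out of the white mug and stand it upright in the tapered hole on top of the larger of the two loose mallet heads, pushed fully home so that its collar sits on the head. Leave the mug and the smaller head standing where they are, and let go of the handle.

Things in the scene. Friction and masses are not known exactly. Their poses are not given: they have to be found in the camera images.
- handle_grip (a point): Turned pale wood mallet handle, 187 mm, 170 g, leaning about 24 deg in the mug, taper down. From its foot: taper 50 mm long, 20 to 40 mm across; collar 50 mm across, 8 thick; straight round grip 30 mm across up to 168 mm; knob 36 mm across. The point is on the grip's axis 145 mm from the foot, 95 mm above the collar's underside: hold here. z: along the handle, from taper to knob.
- big_head_eye (a point): Larger loose mallet head: round, brown wood, 90 mm high, 100 mm across at its foot, 86 mm at its top, 750 g, standing on its broad end. The point is the mouth centre of the tapered hole in its top face. The hole is 42 mm across at the mouth, 20 mm at the bottom, 56 mm deep: the handle's taper enters with 1 mm to spare all round until its collar rests on the top face. z up.
- small_head_eye (a point): Smaller loose mallet head, not to be used: same shape and wood, 68 mm high, 72 mm across at its foot, 60 mm at its top; its hole is only 26 mm across, too small for the taper. The point is the centre of the hole's mouth. z up. The two heads may stand in either order.
- mug_rim (a point): Loose white mug holding the handle, 97 mm high, 76 mm across, floor 7 mm thick, 400 g. The point is the rim's centre. z up; the mug's own handle is at -y of this frame, the wooden handle leans to -x of it, leaving the rim about 100 mm from its foot. Lift it straight up with its lean kept, 110 mm, before turning it upright: along its own slant, or turned inside, the collar catches the rim.
Mind the look-alikes: they are no part of the job. Leave any orange look-alike of the part that bears big_head_eye alone.

How it is judged:
By the outcome, as a careful person would: the job done as asked, in the order asked, and still so for the second after the job is handed in, with the robot touching nothing.
It also fails if it takes over 40 s, if anything falls off the work surface, if the arm or the gripper's body presses on something with over 40 N, if the wrist force passes 120 N, or if a joint passes its speed limit or range.

## Working session

There is one attempt and no reset: what is moved stays moved. The work goes in short steps, Python scripts to look and compute and a tool call to move; the robot and the scene stay as the last step left them, time stands still between calls to the robot, and variables do not carry over. Pictures are saved under pics/ and viewed, and the job is handed in when it is done.

Besides the shell and the picture viewer there is one more tool, called as name(argument=value, ...) on one line, values as JSON. play_rows: Moves the arm, as the interface text tells. Its arguments: {"type":"object","properties":{"plan":{"type":"array","items":{"type":"array"}}},"required":["plan"]}

```bash
mkdir -p pics; ls
python3 - <<'E'
from bench import bot, imaging, ticket
import cv2, numpy as np
s=bot.get_state(); print(s)
for n in ("side","top"):
    p,d=imaging.snapshot(n); m=imaging.camera_model(n); print(n,m)
    cv2.imwrite(f"pics/{n}0.png",p[:,:,::-1]); np.savez(f"{n}0.npz",p=p,d=d)
E
```

```text
pics
{'time_s': 0.0, 'qpos': array([ 1.13401796e+00,  2.60646695e-01, -1.39379453e-01,  1.17271086e+00,
        1.85114713e-05,  1.57081485e+00]), 'joint_vel': array([-0.00178449, -0.00047028, -0.00024743,  0.00017937, -0.00012428,
       -0.0008903 ]), 'tau': array([-1.17898699e-04, -4.05676961e+01,  2.53924763e+01,  1.89657183e-02,
        7.81148765e-05,  5.20931138e-06]), 'position': array([0.22178907, 0.47508885, 0.23048056]), 'ee_rot': array([-0.88277989,  1.38642569,  0.88109392]), 'force': array([ 0.04843854, -0.21915491, -0.20824024]), 'torque': array([ 0.00894527, -0.00869215,  0.00991582]), 'width': 0.08527766427208412}
side {'fx': 442.294409309083, 'fy': 442.294409309083, 'cx': 319.8023959761244, 'cy': 198.02886815266194, 'distortion': array([0.00744309, 0.        , 0.        , 0.        , 0.        ]), 'R': array([[ 0.9997957 , -0.01613704,  0.01217178],
       [ 0.00101317, -0.56141587, -0.8275332 ],
       [ 0.02018737,  0.82737647, -0.56128483]]), 't': array([-0.53725183,  0.04496184,  1.25706472])}
top {'fx': 492.72304883413597, 'fy': 492.72304883413597, 'cx': 313.75222920142994, 'cy': 200.59928114250076, 'distortion': array([-0.01956718,  0.        ,  0.        ,  0.        ,  0.        ]), 'R': array([[-0.0065298 , -0.99989254, -0.01312532],
       [-0.98017112,  0.00899942, -0.19794844],
       [ 0.19804529,  0.0115725 , -0.98012455]]), 't': array([-0.06930063,  0.53863598,  1.19020288])}
```

View pics/side0.png

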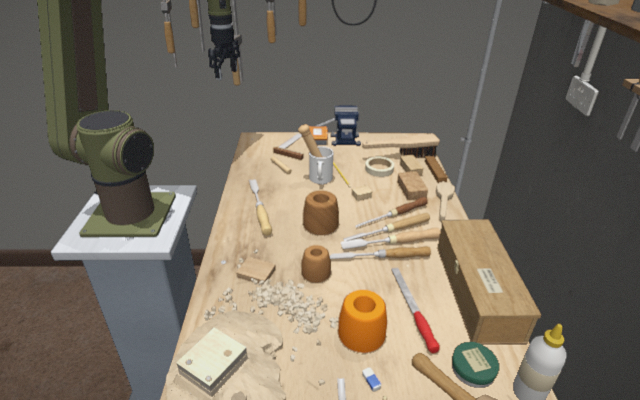

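View pics/top0.png

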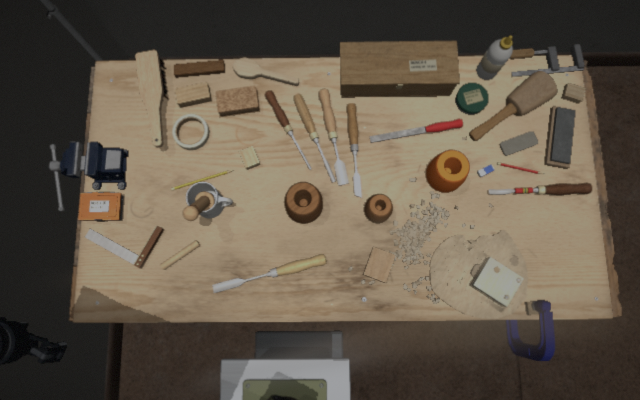

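```bash
cat > h.py <<'E'
import cv2, numpy as np
from bench import imaging
from scipy.spatial.transform import Rotation as Ro
M={n:imaging.camera_model(n) for n in("side","top")}
def KD(n):
    m=M[n]; return np.array([[m['fx'],0,m['cx']],[0,m['fy'],m['cy']],[0,0,1]]),np.array(m['distortion'])
def ray(n,uv):
    K,D=KD(n);m=M[n]
    q=cv2.undistortPoints(np.array(uv,float).reshape(-1,1,2),K,D).reshape(-1,2)
    d=np.c_[q,np.ones(len(q))]
    return -m['R'].T@m['t'], d@m['R']      # origin, dirs (z_cam=1)
def onz(n,uv,z):
    o,d=ray(n,uv); return o+d*((z-o[2])/d[:,2])[:,None]
def cloud(n,d):
    h,w=d.shape; u,v=np.meshgrid(np.arange(w),np.arange(h))
    o,r=ray(n,np.c_[u.ravel(),v.ravel()]); P=(o+r*d.reshape(-1,1)).reshape(h,w,3); P[d==0]=np.nan; return P
def proj(n,X):
    K,D=KD(n);m=M[n]
    return cv2.projectPoints(np.array(X,float).reshape(-1,1,3),cv2.Rodrigues(m['R'])[0],m['t'],K,D)[0].reshape(-1,2)
def tri(uvs):  # {name:uv}
    A=np.zeros((3,3));b=np.zeros(3);L=[]
    for n,uv in uvs.items():
        o,d=ray(n,uv);d=d[0]/np.linalg.norm(d[0]);Q=np.eye(3)-np.outer(d,d);A+=Q;b+=Q@o;L.append((o,Q))
    X=np.linalg.solve(A,b); return X,[np.linalg.norm(Q@(X-o))*1000 for o,Q in L]
def crop(p,x0,y0,x1,y1,k,f):
    cv2.imwrite(f,cv2.resize(p[y0:y1,x0:x1,::-1],None,fx=k,fy=k,interpolation=cv2.INTER_CUBIC))
E
python3 - <<'E'
from h import *
a=np.load('side0.npz');b=np.load('top0.npz')
c1=cv2.resize(a['p'][110:290,270:390],None,fx=3.3,fy=3.3,interpolation=2)
c2=cv2.resize(b['p'][150:250,170:300],None,fx=3,fy=3,interpolation=2)
c3=cv2.resize(b['p'][150:230,340:480],None,fx=2.8,fy=2.8,interpolation=2)
o=np.zeros((594,800,3),np.uint8)
o[:c1.shape[0],:396]=c1[:594,:396]; o[:300,400:790]=c2; o[310:310+224,400:792]=c3
cv2.imwrite('pics/crop0.png',o[:,:,::-1])
for n,A in(('side',a),('top',b)):
    P=cloud(n,A['d'])
    for u,v in ([(321,213),(312,130),(306,132),(316,253),(321,197),(300,220)] if n=='side' else [(304,190),(304,203),(195,211),(205,200),(303,215),(379,199)]): print(n,u,v,P[v,u].round(3))
E
```

```text
side 321 213 [ 0.538 -0.095  0.073]
side 312 130 [0.516 0.492 0.029]
side 306 132 [0.497 0.192 0.165]
side 316 253 [ 0.524 -0.227  0.051]
side 321 197 [ 0.539 -0.029  0.078]
side 300 220 [ 0.481 -0.024 -0.004]
top 304 190 [ 0.558 -0.05   0.087]
top 304 203 [ 0.536 -0.048  0.035]
top 195 211 [0.49  0.193 0.184]
top 205 200 [0.533 0.191 0.099]
top 303 215 [ 0.496 -0.047  0.086]
top 379 199 [ 0.538 -0.236  0.068]
```

View pics/crop0.png

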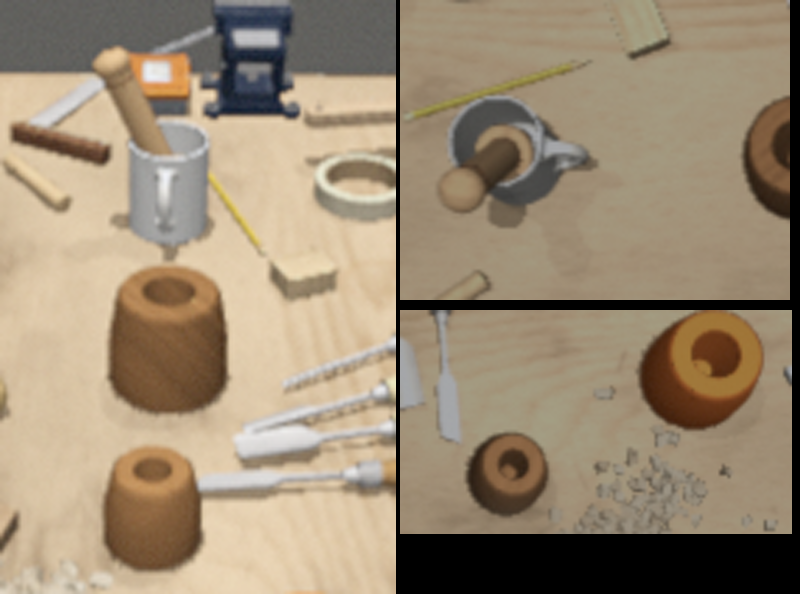

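Side crop shows the mug (side 320,165), with the handle leaning left and its knob at about (304,131). Candidates for the target head:
- the larger brown head, side (321,213), top (304,202);
- the smaller brown head, side (316,263), top (379,208);
- the orange look-alike, side (363,320), top (448,170).

I choose the larger brown one. Now I'll measure.

```bash
python3 - <<'E'
from h import *
D={n:np.load(n+'0.npz') for n in('side','top')}
# handle mask: depth points above rim
pl={}
for n in D:
    P=cloud(n,D[n]['d']); p=D[n]['p'].astype(int)
    box=(P[...,0]>.42)&(P[...,0]<.6)&(P[...,1]>.1)&(P[...,1]<.27)
    wood=(p[...,0]-p[...,2]>25)
    m=(box&(P[...,2]>.104)&wood)
    m=cv2.morphologyEx(m.astype(np.uint8),cv2.MORPH_OPEN,np.ones((2,2)))
    v,u=np.nonzero(m); print(n,len(u),u.min(),u.max(),v.min(),v.max(), P[v,u,2].max())
    im=D[n]['p'].copy(); im[m>0]=(255,0,0)
    cx,cy=int(u.mean()),int(v.mean()); crop(np.hstack([im[cy-45:cy+45,cx-45:cx+45],D[n]['p'][cy-45:cy+45,cx-45:cx+45]]),0,0,180,90,4,f'pics/hm_{n}.png'); print(cx-45,cy-45)
    Q=P[v,u]; np.save(n+'_hq.npy',Q)
    c=np.median(Q,0); _,_,V=np.linalg.svd(Q-Q.mean(0)); print('pca',c.round(4),V[0].round(3))
E
cd pics; python3 -c "
import cv2,numpy as np
cv2.imwrite('hm.png',np.vstack([cv2.imread('hm_side.png'),cv2.imread('hm_top.png')])[:, :][::1])
x=cv2.imread('hm.png');cv2.imwrite('hm2.png',cv2.resize(x,None,fx=.82,fy=.82))"
```

```text
side 270 299 318 126 152 0.18120855700946126
263 93
pca [0.5029 0.1903 0.1397] [-0.066 -0.891  0.448]
top 297 183 205 200 221 nan
148 165Traceback (most recent call last):
  File "<stdin>", line 15, in <module>
    u, s, vh = gufunc(a, signature=signature)
               ~~~~~~^^^^^^^^^^^^^^^^^^^^^^^^
    raise LinAlgError("SVD did not converge")
numpy.linalg.LinAlgError: SVD did not converge
```

View pics/hm2.png

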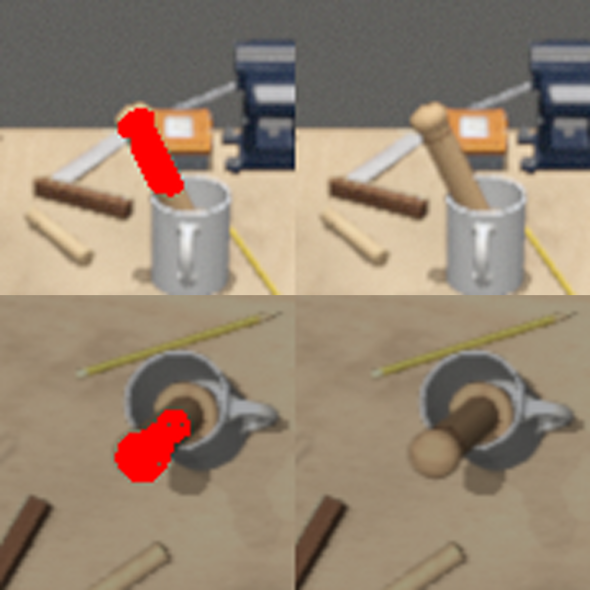

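```bash
cat > ax.py <<'E'
from h import *
def mask(n,p,d,c,r,zmin):
    """pixels of handle: depth points near given seed axis region & above zmin"""
    P=cloud(n,d); q=np.nan_to_num(P,nan=-9)
    m=(np.linalg.norm(q[...,:2]-np.array(c),axis=-1)<r)&(q[...,2]>zmin)
    return m.astype(np.uint8),q
def line(n,m,lo,hi):
    """centreline by midpoints of spans perpendicular to the main direction; lo,hi = fraction range"""
    v,u=np.nonzero(m); X=np.c_[u,v].astype(float); c=X.mean(0)
    a=np.linalg.svd(X-c)[2][0] if len(X)<5000 else None
    for _ in range(3):
        b=np.array([-a[1],a[0]]); s=(X-c)@a; t=(X-c)@b
        e=np.linspace(np.quantile(s,.0)+lo*np.ptp(s),np.quantile(s,.0)+hi*np.ptp(s),10)
        mid=[];w=[]
        for i in range(9):
            k=(s>=e[i])&(s<e[i+1])
            if k.sum()<4: continue
            mid.append(c+a*s[k].mean()+b*(t[k].min()+t[k].max())/2); w.append(np.ptp(t[k])+1)
        mid=np.array(mid); c2=mid.mean(0); a=np.linalg.svd(mid-c2)[2][0]; c=c2
    return c,a,np.array(w),mid
def plane(n,c,a):
    o,d=ray(n,[c-8*a,c+8*a]); nn=np.cross(d[0],d[1]); return o,nn/np.linalg.norm(nn)
E
python3 - <<'E'
from ax import *
D={n:np.load(n+'0.npz') for n in('side','top')}
pl=[]
for n in D:
    m,q=mask(n,D[n]['p'],D[n]['d'],(.50,.19),.08,.112)
    if n=='side':
        m[:, :296]=0
    k,l,st,_=cv2.connectedComponentsWithStats(m); i=1+st[1:,4].argmax(); m=(l==i).astype(np.uint8); print(n,st[i])
    for f in((.0,1),(.1,.7),(.3,.9)):
        c,a,w,mid=line(n,m,*f); print(f,c.round(1),a.round(3),w.round(1))
    v,u=np.nonzero(m); z=q[v,u]; print('top pts',z[:,2].max(), np.sort(z[:,2])[-5:])
    np.save(n+'_m.npy',m)
    im=D[n]['p'].copy(); im[m>0]=(255,0,0); cx,cy=int(u.mean()),int(v.mean());crop(np.hstack([im[cy-30:cy+30,cx-30:cx+30],D[n]['p'][cy-30:cy+30,cx-30:cx+30]]),0,0,120,60,6,f'pics/hm_{n}.png'); print(cx-30,cy-30)
cv2.imwrite('pics/hm3.png',np.vstack([cv2.imread('pics/hm_side.png'),cv2.imread('pics/hm_top.png')])[:600])
E
```

```text
side [298 125  19  25 250]
(0.0, 1) [307.3 137.6] [0.47  0.883] [10.8 12.6 10.4 10.4 10.4 10.4 10.4  9.9  7.7]
(0.1, 0.7) [305.9 135.3] [0.44  0.898] [12.6 11.3  9.9 10.4 10.4  9.9 10.4  9.9 10.4]
(0.3, 0.9) [308.4 140.1] [0.464 0.886] [10.4 10.4  9.9 10.4  9.9 10.4 10.4  9.9  9.5]
top pts 0.1818929551843962 [0.18083333 0.18119491 0.18120856 0.18141661 0.18189296]
276 106
top [182 199  23  22 306]
(0.0, 1) [193.6 209.3] [-0.744  0.668] [ 8.8 11.6 13.1 13.1 13.8 15.9 15.9 15.9 12.3]
(0.1, 0.7) [195.6 207.7] [-0.739  0.673] [10.2 11.6 13.  13.  13.  13.1 13.8 15.1 15.9]
(0.3, 0.9) [191.8 211.1] [-0.763  0.646] [13.  13.2 13.2 13.8 15.2 16.  16.  15.9 13.8]
top pts 0.19147969056459813 [0.18689997 0.18699306 0.18803457 0.18808501 0.19147969]
162 180
```

View pics/hm_side.png

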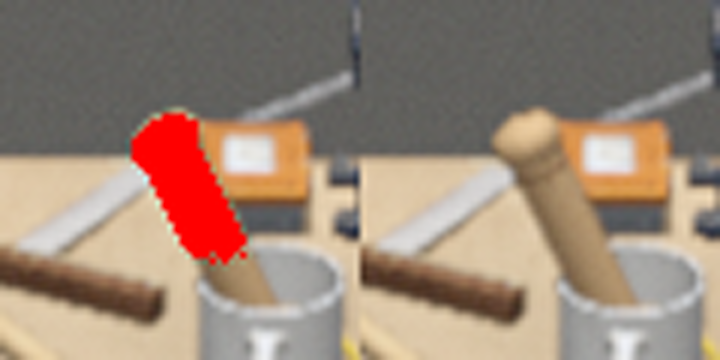

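View pics/hm_top.png

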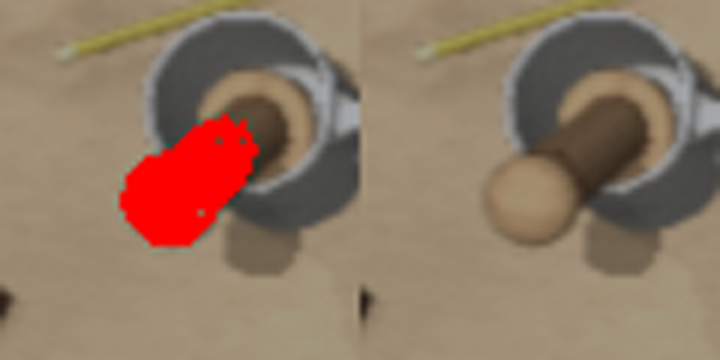

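Run:
```python
from ax import *
S=(np.array([308.4,140.1]),np.array([.464,.886])); T=(np.array([195.6,207.7]),np.array([-.74,.673]))
o1,n1=plane('side',*S); o2,n2=plane('top',*T)
a=np.cross(n1,n2); a/=np.linalg.norm(a); a*=np.sign(a[2])
x0=np.linalg.lstsq(np.array([n1,n2,a]),np.array([n1@o1,n2@o2,a@np.array([.5,.19,.14])]),rcond=None)[0]
print('axis pt',x0.round(4),'dir',a.round(4),'tilt',np.degrees(np.arccos(a[2])), 'az',np.degrees(np.arctan2(a[1],a[0])))
for z in(.097,.14,.18): print(z,(x0+a*(z-x0[2])/a[2]).round(4))
# check: cloud points distances to axis; extreme along axis
for n in('side','top'):
    d=np.load(n+'0.npz')['d'];P=cloud(n,d);m=np.load(n+'_m.npy')>0;Q=P[m];Q=Q[~np.isnan(Q[:,0])]
    s=(Q-x0)@a; r=np.linalg.norm((Q-x0)-np.outer(s,a),axis=1)
    k=s<0.01; print(n,'r med',np.median(r[k]),'s max',np.quantile(s,[.9,.97,1]).round(4),'mean off',((Q-x0)-np.outer(s,a))[k].mean(0).round(4))
# knob end centre triangulate
k,e=tri({'side':(303.2,129.5),'top':(190.3,213)});print('knob c',k.round(4),e, 'along',(k-x0)@a)
# mug rim and heads
D={n:np.load(n+'0.npz') for n in('side','top')}
for n in D:
    P=np.nan_to_num(cloud(n,D[n]['d']),nan=-9); p=D[n]['p'].astype(int)
    for nm,c,lo,hi in(('big',(.53,-.045),.080,.1),('small',(.52,-.236),.058,.08),('mug',(.53,.19),.088,.104)):
        m=(np.linalg.norm(P[...,:2]-np.array(c),axis=-1)<.065)&(P[...,2]>lo)&(P[...,2]<hi)
        if nm=='mug': m&=abs(p[...,0]-p[...,2])<25
        k,l,st,_=cv2.connectedComponentsWithStats(m.astype(np.uint8)); i=1+st[1:,4].argmax(); m=(l==i)
        v,u=np.nonzero(m); h=cv2.findContours(m.astype(np.uint8),0,1)[0][0]
        print(n,nm,'ellipse',np.round(cv2.fitEllipse(h)[0],1),np.round(cv2.fitEllipse(h)[1],1),'cloud med',np.median(P[m],0).round(4),'mid',((P[m].min(0)+P[m].max(0))/2).round(4))
```

```text
axis pt [0.4992 0.211  0.1385] dir [-0.4347  0.0482  0.8993] tilt 25.937494042516317 az 173.6772262738861
0.097 [0.5193 0.2087 0.097 ]
0.14 [0.4985 0.211  0.14  ]
0.18 [0.4792 0.2132 0.18  ]
side r med 0.022023921263760324 s max [0.0392 0.0413 0.0428] mean off [ 0.0038 -0.0196  0.0029]
top r med 0.02035563016138954 s max [0.0457 0.0475 0.0514] mean off [ 0.0106 -0.0136  0.0059]
knob c [0.4886 0.208  0.1659] [np.float64(0.3997909765842649), np.float64(0.39979097658419144)] along 0.02912278035613191
side big ellipse [320.4 200.2] [18.9 31.4] cloud med [ 0.5365 -0.0602  0.0867] mid [ 0.5377 -0.0522  0.0855]
side small ellipse [315.5 254.2] [17.6 25.1] cloud med [ 0.5216 -0.2481  0.0649] mid [ 0.5227 -0.2431  0.0644]
side mug ellipse [320.6 153.1] [11.9 22.9] cloud med [0.5486 0.1775 0.0914] mid [0.5419 0.1968 0.0921]
top big ellipse [302.3 198.7] [34.  34.7] cloud med [ 0.5357 -0.0453  0.09  ] mid [ 0.5362 -0.0461  0.0887]
top small ellipse [379.2 205.5] [23.6 24.1] cloud med [ 0.5214 -0.2364  0.0675] mid [ 0.5216 -0.2367  0.0671]
top mug ellipse [202.3 196.8] [28.6 33.1] cloud med [0.5434 0.1882 0.0954] mid [0.5412 0.1932 0.0951]
```

Run:
```python
from h import *
D={n:np.load(n+'0.npz') for n in('side','top')}
def up(n,x0,y0,w,h,k): return cv2.resize(D[n]['p'][y0:y0+h,x0:x0+w],None,fx=k,fy=k,interpolation=cv2.INTER_CUBIC)
o=np.zeros((600,800,3),np.uint8)
o[:300,:400]=up('side',300,180,40,30,10); o[300:,:400]=up('side',300,140,40,30,10)
o[:300,400:]=up('top',280,182,50,37.5.__int__()+0,8)[:300,:400] if 0 else cv2.resize(D['top']['p'][180:219,278:330],(400,300),interpolation=2)
o[300:,400:]=cv2.resize(D['top']['p'][180:219,180:232],(400,300),interpolation=2)
cv2.imwrite('pics/rims.png',o[:,:,::-1])
for n in D:
  print(n,'cam',(-M[n]['R'].T@M[n]['t']).round(3))
print(onz('side',[(321.5,199.4),(322.4,197.6)],.09),onz('side',[(321.2,151.8)],.097))
print(onz('top',[(302.3,198.7)],.09),onz('top',[(202.3,196.8)],.097))
```

```text
side cam [ 0.512 -1.023  0.749]
top cam [ 0.292 -0.088  1.272]
[[ 0.53981818 -0.05805757  0.09      ]
 [ 0.54237691 -0.0495637   0.09      ]] [[0.54365205 0.19386931 0.097     ]]
[[ 0.53568416 -0.04591769  0.09      ]] [[0.54125326 0.19866863 0.097     ]]
```

View pics/rims.png

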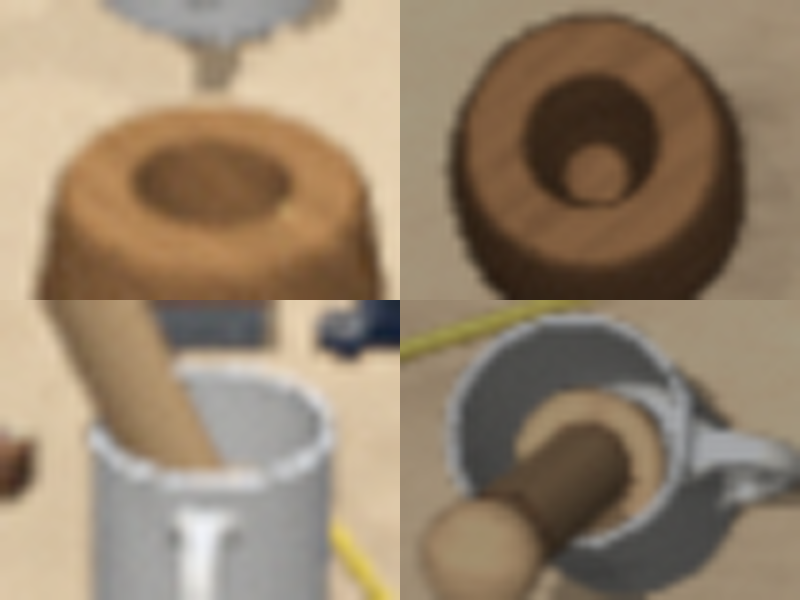

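Run:
```python
from ax import *
for nm,s,t in(('big',(320.7,197.8),(302.5,197.7)),('mug',(320.7,151.95),(201.4,196.5))):
    X,e=tri({'side':s,'top':t}); print(nm,X.round(4),np.round(e,2), onz('side',[s],X[2])[0].round(4))
for S in ((np.array([309.3,140.5]),np.array([.425,.905])),(np.array([308.4,140.1]),np.array([.464,.886]))):
  T=(np.array([195.6,207.7]),np.array([-.745,.667]))
  o1,n1=plane('side',*S); o2,n2=plane('top',*T)
  a=np.cross(n1,n2); a/=np.linalg.norm(a); a*=np.sign(a[2])
  x0=np.linalg.solve(np.array([n1,n2,a]),np.array([n1@o1,n2@o2,a@np.array([.5,.2,.14])]))
  print('dir',a.round(4),'tilt',np.degrees(np.arccos(a[2])))
  for z in(.01,.097,.14,.18): print(z,(x0+a*(z-x0[2])/a[2]).round(4))
```

```text
big [ 0.5383 -0.0464  0.0873] [0.4 0.4] [ 0.5379 -0.0465  0.0873]
mug [0.5427 0.202  0.0922] [0.37 0.37] [0.5423 0.2018 0.0922]
dir [-0.3876 -0.0081  0.9218] tilt 22.81194291444444
0.01 [0.5567 0.2085 0.01  ]
0.097 [0.5201 0.2077 0.097 ]
0.14 [0.5021 0.2074 0.14  ]
0.18 [0.4852 0.207  0.18  ]
dir [-0.4358  0.0544  0.8984] tilt 26.05300946360466
0.01 [0.5615 0.2033 0.01  ]
0.097 [0.5193 0.2086 0.097 ]
0.14 [0.4985 0.2112 0.14  ]
0.18 [0.479  0.2136 0.18  ]
```

Crop shows: hole mouth of the big head at side (320.7,197.8), top (302.5,197.7); mug rim centre at side (320.7,152.0), top (201.4,196.5). Measured big eye ≈ (0.538,−0.046,0.087–0.090). The grip point is ≈ (0.499,0.205,0.1435), leaning 24° to −x. Next, the approach move.

```bash
cat > go.py <<'E'
from h import *
from bench import bot
def to(pos,R,s=None):
    s=s or bot.get_state(); R0=Ro.from_rotvec(s['ee_rot'])
    sh=R0.inv().apply(np.array(pos)-s['position'])/.04
    w=(R0.inv()*R).as_rotvec(); w=np.degrees(w)/8
    return sh.round(3),w.round(3)
def ori(x,z):
    x=np.array(x,float);x/=np.linalg.norm(x);z=np.array(z,float);z-=x*(z@x);z/=np.linalg.norm(z)
    return Ro.from_matrix(np.c_[x,np.cross(z,x),z])
def st():
    s=bot.get_state(); m=Ro.from_rotvec(s['ee_rot']).as_matrix(); print('t',s['time_s'],'q',s['qpos'].round(3),'p',s['position'].round(4),'F',s['force'].round(2),'w',round(s['width'],4));print(m.round(3)); return s
E
python3 - <<'E'
from go import *
st()
for z in((0,1,0),(0,-1,0)):
    print(z,to((.458,.205,.236),ori((.407,0,-.914),z)), to((.40,.25,.30),ori((.407,0,-.914),z)))
E
```

```text
t 0.1 q [ 1.134  0.261 -0.139  1.173 -0.     1.571] p [0.2218 0.4751 0.2305] F [-0.45 -1.22  0.14] w 0.0854
[[-0.001 -0.906  0.423]
 [-0.002  0.423  0.906]
 [-1.    -0.    -0.002]]
(0, 1, 0) (array([-0.13 , -8.207, -3.622]), array([-3.079, -0.668, -2.955])) (array([-1.731, -6.417, -3.219]), array([-3.079, -0.668, -2.955]))
(0, -1, 0) (array([-0.13 , -8.207, -3.622]), array([18.997, -4.042,  0.913])) (array([-1.731, -6.417, -3.219]), array([18.997, -4.042,  0.913]))
```

play_rows(plan=[[[-0.5,-1.5,-0.6],[-0.7,-0.15,-0.7],85],[[-0.8,-4,-2],[-1.8,-0.4,-1.7],85],[[-0.8,-4,-2],[-1.8,-0.4,-1.7],85],[[-0.13,-8.2,-3.62],[-3.08,-0.67,-2.96],85],[[-0.13,-8.2,-3.62],[-3.08,-0.67,-2.96],85],[[-0.13,-8.2,-3.62],[-3.08,-0.67,-2.96],85],[[-0.13,-8.2,-3.62],[-3.08,-0.67,-2.96],85],[[-0.13,-8.2,-3.62],[-3.08,-0.67,-2.96],85],[[-0.13,-8.2,-3.62],[-3.08,-0.67,-2.96],85],[[-0.13,-8.2,-3.62],[-3.08,-0.67,-2.96],85],[[-0.13,-8.2,-3.62],[-3.08,-0.67,-2.96],85]])

```text
time_s: 1.2
position: [0.4574, 0.2066, 0.2364]
ee_rot: [-1.378, 0.893, 0.897]
force: [-0.1, -0.0, -0.8]
width: 0.085
```

Run:
```python
from go import *
st()
a,da=imaging.snapshot('side');b,db=imaging.snapshot('top'); np.savez('s1.npz',p=a,d=da);np.savez('t1.npz',p=b,d=db)
o=np.hstack([cv2.resize(a[80:200,250:370],(400,400),interpolation=2),cv2.resize(b[140:260,140:260],(400,400),interpolation=2)])
cv2.imwrite('pics/pre.png',o[:,:,::-1])
# projected expected: grasp axis
s=bot.get_state();print(to((.5067,.205,.1261),ori((.407,0,-.914),(0,1,0)),s))
```

```text
t 1.2 q [ 0.562 -0.035 -0.566  0.678 -0.217  0.521] p [0.4574 0.2066 0.2364] F [-0.08 -0.04 -0.83] w 0.085
[[ 0.408 -0.913 -0.002]
 [ 0.002 -0.001  1.   ]
 [-0.913 -0.408  0.002]]
(array([ 3.023e+00,  2.000e-03, -5.600e-02]), array([0.011, 0.019, 0.009]))
```

View pics/pre.png

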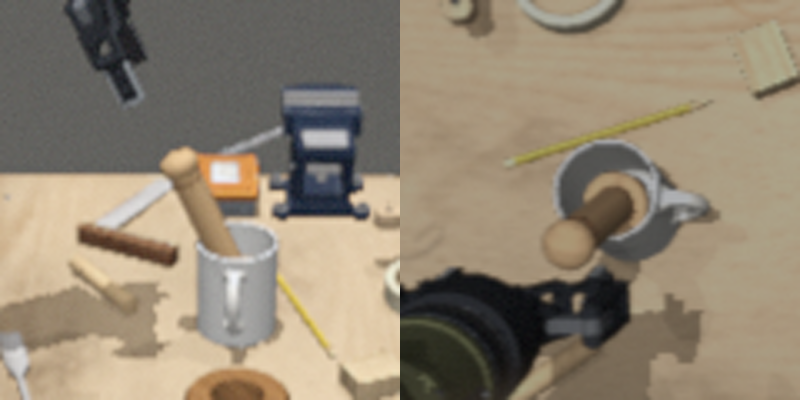

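Run:
```python
from go import *
for X in((.4574,.2066,.2364),(.4574,.2066+.047,.2364),(.4574,.2066-.047,.2364),(.48,.206,.18)): print(X,proj('side',X),proj('top',X))
```

```text
(0.4574, 0.2066, 0.2364) [[292.53370294 107.74839298]] [[181.81267107 221.8289801 ]]
(0.4574, 0.2536, 0.2364) [[293.07210959 101.66748371]] [[159.9802773  222.00495152]]
(0.4574, 0.15960000000000002, 0.2364) [[291.9621752  114.20214932]] [[203.69850177 221.65099847]]
(0.48, 0.206, 0.18) [[300.43923264 125.46750408]] [[189.41293257 215.82288567]]
```

play_rows(plan=[[[0.8,0,0],[0,0,0],85],[[1.6,0,0],[0,0,0],85],[[2.2,0,0],[0,0,0],85],[[2.6,0,0],[0,0,0],85],[[2.8,0,0],[0,0,0],85],[[2.95,0,0],[0,0,0],85],[[2.95,0,0],[0,0,0],85]])

```text
time_s: 2.0
position: [0.506, 0.2064, 0.1286]
ee_rot: [-1.378, 0.893, 0.896]
force: [-0.2, 0.8, 0.2]
width: 0.0848
```

Run:
```python
from go import *
st()
a,da=imaging.snapshot('side');b,db=imaging.snapshot('top')
o=np.hstack([cv2.resize(a[80:200,250:370],(400,400),interpolation=2),cv2.resize(b[140:260,140:260],(400,400),interpolation=2)])
cv2.imwrite('pics/pre2.png',o[:,:,::-1])
```

```text
t 2.0 q [ 0.502  0.143 -0.695  0.36  -0.196  0.464] p [0.506  0.2064 0.1286] F [-0.22  0.84  0.16] w 0.0848
[[ 0.408 -0.913 -0.001]
 [ 0.002 -0.     1.   ]
 [-0.913 -0.408  0.002]]
```

View pics/pre2.png

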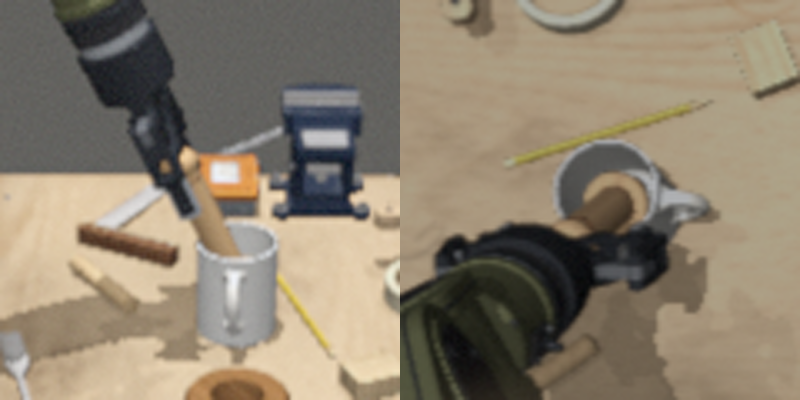

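play_rows(plan=[[[0,0,0],[0,0,0],60],[[0,0,0],[0,0,0],40],[[0,0,0],[0,0,0],20],[[0,0,0],[0,0,0],20],[[0,0,0],[0,0,0],20],[[0,0,0],[0,0,0],20],[[0,0,0],[0,0,0],20]])

```text
time_s: 2.8
position: [0.5067, 0.2054, 0.1292]
ee_rot: [-1.378, 0.893, 0.893]
force: [-0.8, -3.0, 3.8]
width: 0.0308
```

Run:
```python
from go import *
st()
a,da=imaging.snapshot('side');b,db=imaging.snapshot('top')
o=np.hstack([cv2.resize(a[80:200,250:370],(400,400),interpolation=2),cv2.resize(b[140:260,140:260],(400,400),interpolation=2)])
cv2.imwrite('pics/grip.png',o[:,:,::-1])
R0=Ro.from_rotvec(bot.get_state()['ee_rot']); print('up 40mm in tool', R0.inv().apply([0,0,1]).round(3))
```

```text
t 2.8 q [ 0.5    0.142 -0.694  0.36  -0.197  0.464] p [0.5067 0.2054 0.1292] F [-0.82 -2.99  3.8 ] w 0.0308
[[ 0.409 -0.912  0.001]
 [ 0.001  0.001  1.   ]
 [-0.912 -0.409  0.001]]
up 40mm in tool [-0.912 -0.409  0.001]
```

View pics/grip.png

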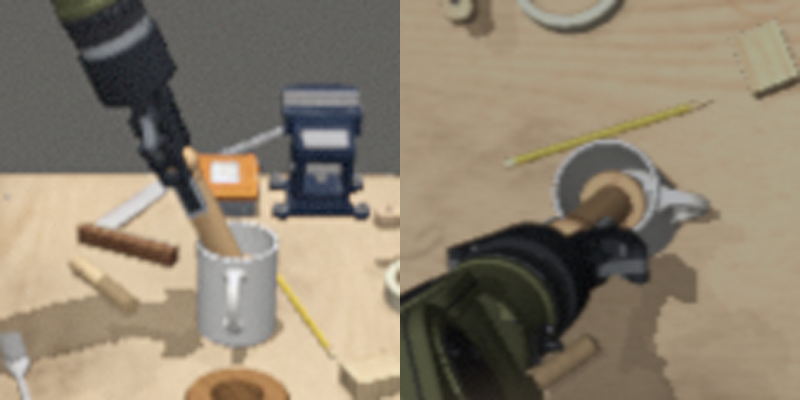

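Gripped: opening 30.8 mm on the 30 mm grip, and the mug hasn't moved. Next I lift straight up 130 mm, keeping the lean.

play_rows(plan=[[[-0.23,-0.1,0],[0,0,0],20],[[-0.57,-0.255,0],[0,0,0],20],[[-1.03,-0.46,0],[0,0,0],20],[[-1.48,-0.665,0],[0,0,0],20],[[-1.94,-0.87,0],[0,0,0],20],[[-2.39,-1.075,0],[0,0,0],20],[[-2.85,-1.28,0],[0,0,0],20],[[-2.96,-1.33,0],[0,0,0],20],[[-2.96,-1.33,0],[0,0,0],20]])

```text
time_s: 3.8
position: [0.5063, 0.2064, 0.259]
ee_rot: [-1.377, 0.892, 0.896]
force: [0.3, 0.8, -2.8]
width: 0.0308
```

Run:
```python
from go import *
s=st()
a,da=imaging.snapshot('side');b,db=imaging.snapshot('top'); np.savez('s2.npz',p=a,d=da);np.savez('t2.npz',p=b,d=db)
o=np.hstack([cv2.resize(a[60:200,250:390],(400,400),interpolation=2),cv2.resize(b[140:260,140:260],(400,400),interpolation=2)])
cv2.imwrite('pics/lift.png',o[:,:,::-1])
# turn upright above mug, then move over head. 
p=s['position']; print(to((p[0]-.02,p[1],p[2]+.02),ori((0,0,-1),(0,1,0))))
```

```text
t 3.8 q [ 0.5    0.022 -0.45   0.724 -0.194  0.463] p [0.5063 0.2064 0.259 ] F [ 0.32  0.84 -2.84] w 0.0308
[[ 0.408 -0.913 -0.001]
 [ 0.003  0.     1.   ]
 [-0.913 -0.408  0.003]]
(array([-0.695,  0.212,  0.022]), array([0.003, 0.01 , 2.991]))
```

View pics/lift.png

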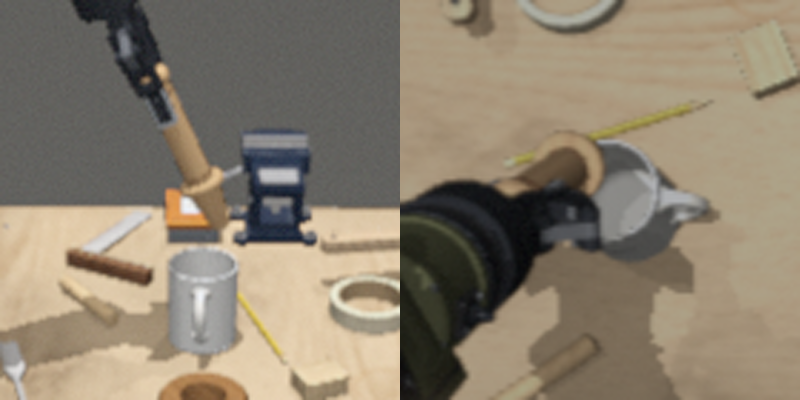

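Run:
```python
from go import *
print(to((.5375,-.0465,.285),ori((0,0,-1),(0,1,0))),to((.50,.2,.285),ori((0,0,-1),(0,1,0))))
```

```text
(array([-0.322, -1.018, -6.302]), array([0.003, 0.01 , 2.991])) (array([-0.693, -0.162, -0.139]), array([0.003, 0.01 , 2.991]))
```

play_rows(plan=[[[-0.35,-0.1,0],[0,0,0.8],20],[[-0.69,-0.16,-0.14],[0,0,1.6],20],[[-0.69,-0.16,-0.6],[0,0,2.4],20],[[-0.6,-0.3,-1.4],[0,0.01,2.99],20],[[-0.5,-0.5,-2.4],[0,0.01,2.99],20],[[-0.45,-0.7,-3.4],[0,0.01,2.99],20],[[-0.4,-0.85,-4.4],[0,0.01,2.99],20],[[-0.35,-0.95,-5.3],[0,0.01,2.99],20],[[-0.32,-1.02,-6],[0,0.01,2.99],20],[[-0.32,-1.02,-6.3],[0,0.01,2.99],20],[[-0.32,-1.02,-6.3],[0,0.01,2.99],20],[[-0.32,-1.02,-6.3],[0,0.01,2.99],20]])

```text
time_s: 5.1
position: [0.5381, -0.0455, 0.2857]
ee_rot: [-1.209, 1.207, 1.209]
force: [-0.8, -0.3, -2.7]
width: 0.0309
```

Run:
```python
from go import *
s=st()
a,da=imaging.snapshot('side');b,db=imaging.snapshot('top'); np.savez('s3.npz',p=a,d=da);np.savez('t3.npz',p=b,d=db)
o=np.hstack([cv2.resize(a[110:250,250:390],(560,560),interpolation=2)])
cv2.imwrite('pics/over_s.png',o[:,:,::-1])
cv2.imwrite('pics/over_t.png',cv2.resize(b[130:270,230:370],(560,560),interpolation=2)[:,:,::-1])
```

```text
t 5.1 q [-0.085  0.269  0.016  1.316  0.002 -0.085] p [ 0.5381 -0.0455  0.2857] F [-0.82 -0.29 -2.65] w 0.0309
[[ 0.002 -1.    -0.   ]
 [ 0.002 -0.     1.   ]
 [-1.    -0.002  0.002]]
```

View pics/over_s.png

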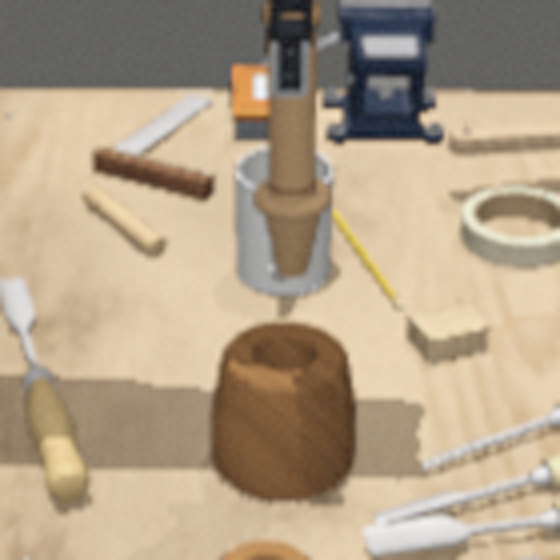

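View pics/over_t.png

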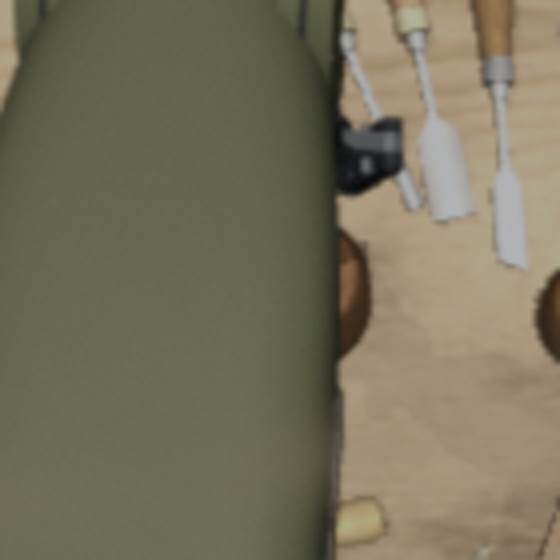

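Run:
```python
from go import *
f=lambda X:((proj('side',X)[0]+.5-[250,110])*4).round(1)
for z in(.087,.09,.16,.217,.26,.3): print(z,f((.538,-.0455,z)))
print((proj('side',(.55,-.0455,.2))-proj('side',(.54,-.0455,.2)))*4, (proj('side',(.54,-.0355,.2))-proj('side',(.54,-.0455,.2)))*4)
d=np.load('s3.npz')['d'];P=cloud('side',d)
# handle cloud: by height slices
q=np.nan_to_num(P,nan=-9); m=(abs(q[...,0]-.538)<.05)&(q[...,1]>-.1)&(q[...,1]<.03)&(q[...,2]>.12)&(q[...,2]<.28)
Q=q[m]
for z in np.arange(.12,.28,.01):
    k=abs(Q[:,2]-z)<.005
    if k.sum()>3: print(z.round(3),k.sum(),'x',Q[k,0].min().round(4),Q[k,0].max().round(4),'mid',((Q[k,0].min()+Q[k,0].max())/2).round(4),'ymin',Q[k,1].min().round(4))
# per-row pixel edges
u0=310
for v in range(140,182,2):
    r=np.nonzero(m[v])[0]
    if len(r): print(v,r.min(),r.max(),(r.min()+r.max())/2)
```

```text
0.087 [284.9 352.7]
0.09 [284.9 349. ]
0.16 [286.4 258.9]
0.217 [287.6 180.9]
0.26 [288.6 119. ]
0.3 [289.6  58.8]
[[15.81671829  0.04282471]] [[-0.32092919 -7.72176797]]
0.15 4 x 0.5377 0.5507 mid 0.5442 ymin -0.0588
0.16 28 x 0.5299 0.553 mid 0.5415 ymin -0.0622
0.17 27 x 0.5297 0.5527 mid 0.5412 ymin -0.0647
0.18 37 x 0.5271 0.5552 mid 0.5412 ymin -0.0668
0.19 40 x 0.5245 0.5575 mid 0.541 ymin -0.0694
0.2 35 x 0.517 0.5619 mid 0.5394 ymin -0.073
0.21 113 x 0.5169 0.5648 mid 0.5409 ymin -0.0744
0.22 44 x 0.5268 0.5543 mid 0.5405 ymin -0.0678
0.23 49 x 0.5267 0.5541 mid 0.5404 ymin -0.0649
0.24 41 x 0.5266 0.5539 mid 0.5403 ymin -0.0651
0.25 44 x 0.5265 0.5535 mid 0.54 ymin -0.0653
0.26 46 x 0.5265 0.5534 mid 0.54 ymin -0.0648
0.27 46 x 0.5264 0.5531 mid 0.5398 ymin -0.0637
0.28 22 x 0.5263 0.553 mid 0.5397 ymin -0.0628
140 317 328 322.5
142 317 328 322.5
144 317 328 322.5
146 317 328 322.5
148 317 328 322.5
150 317 328 322.5
152 317 328 322.5
154 317 328 322.5
156 314 330 322.0
158 313 332 322.5
160 313 332 322.5
162 314 331 322.5
164 316 329 322.5
166 316 329 322.5
168 317 328 322.5
170 317 328 322.5
172 318 327 322.5
174 318 327 322.5
176 319 326 322.5
178 319 326 322.5
```

play_rows(plan=[[[0.3,0.08,-0.03],[0,0,0.1],20],[[0.8,0.08,-0.03],[0,0,0.1],20],[[1.1,0.08,-0.03],[0,0,0.1],20],[[1.25,0.08,-0.03],[0,0,0.1],20],[[1.25,0.08,-0.03],[0,0,0.1],20],[[1.25,0.08,-0.03],[0,0,0.1],20]])

```text
time_s: 5.8
position: [0.5356, -0.0474, 0.2368]
ee_rot: [-1.204, 1.217, 1.217]
force: [-0.1, -0.6, -2.6]
width: 0.0309
```

Run:
```python
from go import *
s=st()
a,da=imaging.snapshot('side');np.savez('s4.npz',p=a,d=da)
crop(a,280,130,360,210,7,'pics/near.png')
P=cloud('side',da)
q=np.nan_to_num(P,nan=-9); m=(abs(q[...,0]-.538)<.05)&(q[...,1]>-.1)&(q[...,1]<.03)&(q[...,2]>.1)&(q[...,2]<.28)
for v in range(146,200,3):
    r=np.nonzero(m[v])[0]
    if len(r): print(v,r.min(),r.max(),(r.min()+r.max())/2)
for z in(.1,.15,.2,.24): print(z,proj('side',(.535,-.047,z)),proj('side',(.5375,-.0465,z)))
```

```text
t 5.8 q [-0.088  0.288 -0.085  1.209 -0.    -0.088] p [ 0.5356 -0.0474  0.2368] F [-0.09 -0.63 -2.56] w 0.0309
[[-0.011 -1.    -0.   ]
 [ 0.    -0.     1.   ]
 [-1.     0.011  0.   ]]
146 315 327 321.0
149 315 327 321.0
152 315 326 320.5
155 315 326 320.5
158 315 326 320.5
161 315 326 320.5
164 315 326 320.5
167 315 326 320.5
170 315 326 320.5
173 313 328 320.5
176 312 330 321.0
179 312 329 320.5
182 315 327 321.0
185 315 326 320.5
188 316 325 320.5
191 317 325 321.0
194 317 324 320.5
0.1 [[319.65701645 193.93235315]] [[320.59624478 193.82911209]]
0.15 [[319.88858575 177.8455096 ]] [[320.85075039 177.74625314]]
0.2 [[320.13180855 160.94881047]] [[321.11807871 160.85406845]]
0.24 [[320.33539191 146.80562725]] [[321.34185077 146.71492371]]
```

View pics/near.png

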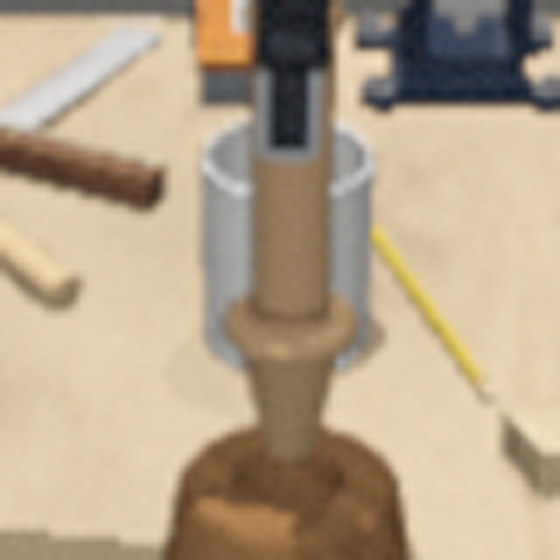

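Side view: the taper foot at (320.9,195) is centred over the hole, whose centre is (320.7,197.8), and the axis column runs at 320.5–321 over its whole length. Lowering into the hole.

play_rows(plan=[[[0.25,0,0],[0,0,0],20],[[0.5,0,0],[0,0,0],20],[[0.75,0,0],[0,0,0],20],[[0.95,0,0],[0,0,0],20],[[1.1,0,0],[0,0,0],20],[[1.1,0,0],[0,0,0],20]])

```text
time_s: 6.45
position: [0.5341, -0.0474, 0.1912]
ee_rot: [-1.202, 1.219, 1.219]
force: [-0.1, -0.9, -2.1]
width: 0.0308
```

Run:
```python
from go import *
s=st()
a,da=imaging.snapshot('side');np.savez('s5.npz',p=a,d=da)
crop(a,280,130,360,230,6,'pics/in1.png')
```

```text
t 6.45 q [-8.80e-02  3.09e-01 -1.76e-01  1.10e+00 -1.00e-03 -8.80e-02] p [ 0.5341 -0.0474  0.1912] F [-0.12 -0.88 -2.12] w 0.0308
[[-0.013 -1.     0.   ]
 [ 0.001  0.     1.   ]
 [-1.     0.013  0.001]]
```

View pics/in1.png

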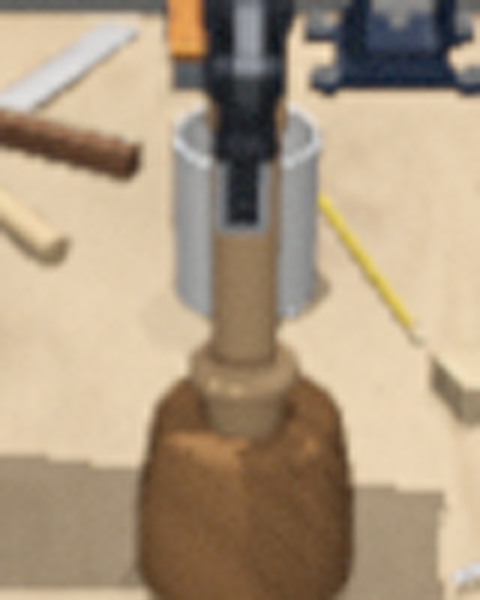

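play_rows(plan=[[[0.12,0,0],[0,0,0],20],[[0.22,0,0],[0,0,0],20],[[0.3,0,0],[0,0,0],20],[[0.35,0,0],[0,0,0],20],[[0.35,0,0],[0,0,0],20]])

```text
time_s: 7.0
position: [0.5348, -0.047, 0.1783]
ee_rot: [-1.203, 1.216, 1.218]
force: [0.0, 2.1, -2.4]
width: 0.0307
```

play_rows(plan=[[[0.06,0,0],[0,0,0],20],[[0.1,0,0],[0,0,0],20],[[0.1,0,0],[0,0,0],20]])

```text
time_s: 7.3
position: [0.5351, -0.0469, 0.1745]
ee_rot: [-1.203, 1.215, 1.218]
force: [1.0, 3.5, -1.7]
width: 0.0307
```

Run:
```python
from go import *
s=st()
a,da=imaging.snapshot('side')
crop(a,280,130,360,230,6,'pics/in2.png')
```

```text
t 7.3 q [-8.800e-02  3.180e-01 -2.070e-01  1.056e+00  1.000e-03 -8.800e-02] p [ 0.5351 -0.0469  0.1745] F [ 1.02  3.5  -1.68] w 0.0307
[[-0.01  -1.    -0.   ]
 [ 0.002 -0.     1.   ]
 [-1.     0.01   0.002]]
```

View pics/in2.png

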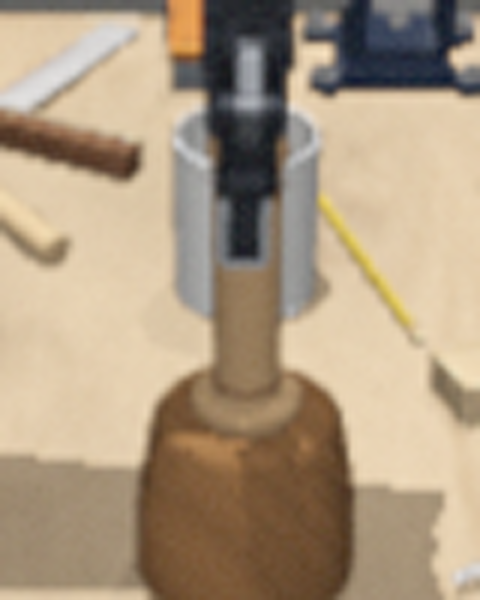

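play_rows(plan=[[[0.03,0,0.015],[0,0,0],20],[[0.06,0,0.02],[0,0,0],20],[[0.06,0,0.02],[0,0,0],20]])

```text
time_s: 7.65
position: [0.535, -0.0464, 0.1721]
ee_rot: [-1.203, 1.216, 1.217]
force: [0.0, 4.0, -0.2]
width: 0.0307
```

play_rows(plan=[[[0.03,0,0.02],[0,0,0],20],[[0.06,0,0.02],[0,0,0],20],[[0.06,0,0.02],[0,0,0],20]])

```text
time_s: 7.95
position: [0.5355, -0.0464, 0.1715]
ee_rot: [-1.206, 1.216, 1.215]
force: [-1.0, 2.8, 9.7]
width: 0.0309
```

Run:
```python
from go import *
s=st()
a,da=imaging.snapshot('side')
crop(a,290,150,350,220,8,'pics/in3.png')
```

```text
t 7.95 q [-8.500e-02  3.190e-01 -2.140e-01  1.046e+00 -1.000e-03 -8.500e-02] p [ 0.5355 -0.0464  0.1715] F [-1.    2.77  9.7 ] w 0.0309
[[-0.008 -1.     0.   ]
 [-0.001  0.     1.   ]
 [-1.     0.008 -0.001]]
```

View pics/in3.png

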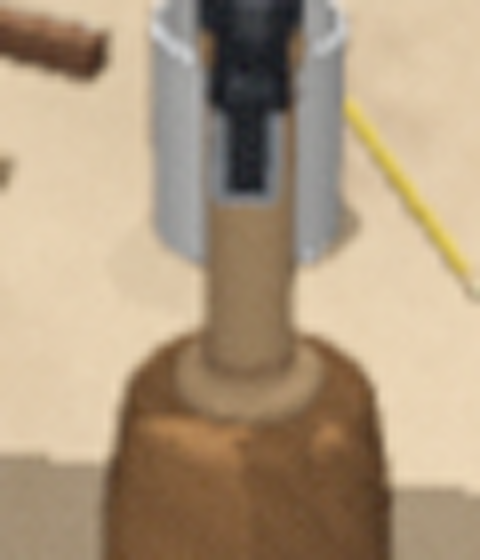

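play_rows(plan=[[[0.04,0,0.02],[0,0,0],20],[[0.06,0,0.02],[0,0,0],20],[[0.06,0,0.02],[0,0,0],20]])

```text
time_s: 8.3
position: [0.5365, -0.0464, 0.1713]
ee_rot: [-1.208, 1.215, 1.211]
force: [-3.7, 0.1, 19.9]
width: 0.031
```

Hard stop: 2.4 mm more commanded moved it only 0.2 mm, with force up to 20 N, so the collar is down. I ease off the push, open, then withdraw straight up.

play_rows(plan=[[[-0.08,0,0],[0,0,0],20],[[-0.08,0,0],[0,0,0],28],[[-0.08,0,0],[0,0,0],36],[[-0.08,0,0],[0,0,0],50],[[-0.08,0,0],[0,0,0],70],[[-0.08,0,0],[0,0,0],85],[[-0.08,0,0],[0,0,0],85],[[-0.08,0,0],[0,0,0],85]])

```text
time_s: 9.1
position: [0.5346, -0.0451, 0.1703]
ee_rot: [-1.203, 1.217, 1.218]
force: [0.1, 1.0, -0.4]
width: 0.0852
```

Run:
```python
from go import *
s=st()
a,da=imaging.snapshot('side')
crop(a,280,130,360,230,6,'pics/open.png')
print(to(s['position']+[0,0,.16],Ro.from_rotvec(s['ee_rot']),s),to(s['position']+[-.2,0.05,.2],Ro.from_rotvec(s['ee_rot']),s))
```

```text
t 9.1 q [-8.400e-02  3.210e-01 -2.150e-01  1.046e+00 -1.000e-03 -8.400e-02] p [ 0.5346 -0.0451  0.1703] F [ 0.08  0.96 -0.4 ] w 0.0852
[[-0.011 -1.     0.   ]
 [ 0.     0.     1.   ]
 [-1.     0.011  0.   ]]
(array([-4.0e+00,  4.6e-02,  1.0e-03]), array([0., 0., 0.])) (array([-4.942,  5.057,  1.25 ]), array([0., 0., 0.]))
```

View pics/open.png

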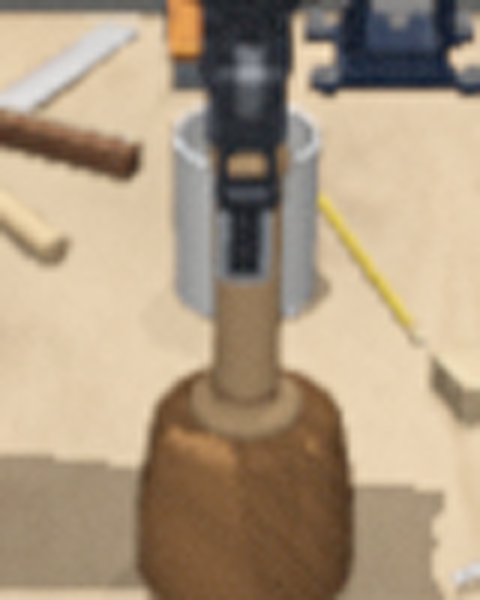

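Released, and the handle stands. Withdrawing straight up, then back towards the base to clear the top view.

play_rows(plan=[[[-0.3,0,0],[0,0,0],85],[[-1,0,0],[0,0,0],85],[[-2,0,0],[0,0,0],85],[[-3,0,0],[0,0,0],85],[[-3.8,0.05,0],[0,0,0],85],[[-4,0.5,0],[0,0,0],85],[[-4,1.5,0.5],[0,0,0],85],[[-4,2.5,1.5],[0,0,0],85],[[-4,3.5,2.5],[0,0,0],85],[[-4,4.5,3.5],[0,0,0],85],[[-4,4.8,4],[0,0,0],85],[[-4,4.8,4],[0,0,0],85]])

```text
time_s: 10.35
position: [0.3414, 0.1175, 0.3341]
ee_rot: [-1.208, 1.212, 1.223]
force: [1.0, -0.8, 0.1]
width: 0.0849
```

Run:
```python
from go import *
s=st()
a,da=imaging.snapshot('side');b,db=imaging.snapshot('top')
o=np.hstack([cv2.resize(a[100:300,260:400],(420,600),interpolation=2),cv2.resize(b[130:270,180:420][:, :],(380,222),interpolation=2) if 0 else np.pad(cv2.resize(b[140:260,180:420],(380,190),interpolation=2),((0,410),(0,0),(0,0)))])
cv2.imwrite('pics/end.png',o[:,:,::-1])
P=np.nan_to_num(cloud('side',da),nan=-9)
m=(abs(P[...,0]-.538)<.05)&(P[...,1]>-.11)&(P[...,1]<.03)&(P[...,2]>.075); 
for v in range(125,205,5):
    r=np.nonzero(m[v])[0]
    if len(r): print(v,r.min(),r.max(),P[v,(r.min()+r.max())//2].round(3))
print('top z max',P[m][:,2].max())
Q=np.nan_to_num(cloud('top',db),nan=-9); k=(abs(Q[...,0]-.538)<.06)&(abs(Q[...,1]+.046)<.06)&(Q[...,2]>.15); print('top-view knob',np.median(Q[k],0),Q[k][:,2].max())
for nm,c,lo,hi in(('small',(.52,-.236),.058,.08),('mug',(.54,.2),.085,.104)):
    k=(np.linalg.norm(Q[...,:2]-np.array(c),axis=-1)<.06)&(Q[...,2]>lo)&(Q[...,2]<hi); print(nm,((Q[k].min(0)+Q[k].max(0))/2).round(4))
```

```text
t 10.35 q [ 0.327 -0.045 -0.225  1.4    0.005  0.32 ] p [0.3414 0.1175 0.3341] F [ 0.98 -0.84  0.13] w 0.0849
[[-0.01  -1.    -0.007]
 [ 0.002 -0.007  1.   ]
 [-1.     0.01   0.002]]
155 314 327 [ 0.534 -0.062  0.225]
160 316 326 [ 0.537 -0.066  0.214]
165 315 326 [ 0.534 -0.064  0.198]
170 315 326 [ 0.535 -0.061  0.182]
175 316 326 [ 0.537 -0.065  0.169]
180 315 326 [ 0.535 -0.066  0.155]
185 315 326 [ 0.535 -0.064  0.139]
190 315 325 [ 0.535 -0.064  0.124]
195 307 333 [ 0.536 -0.064  0.108]
200 305 336 [ 0.536 -0.067  0.095]
top z max 0.22563113698652915
top-view knob [ 0.53159502 -0.0464551   0.22447225] 0.23162548782957426
small [ 0.5216 -0.2368  0.066 ]
mug [0.5407 0.1916 0.0945]
```

View pics/end.png

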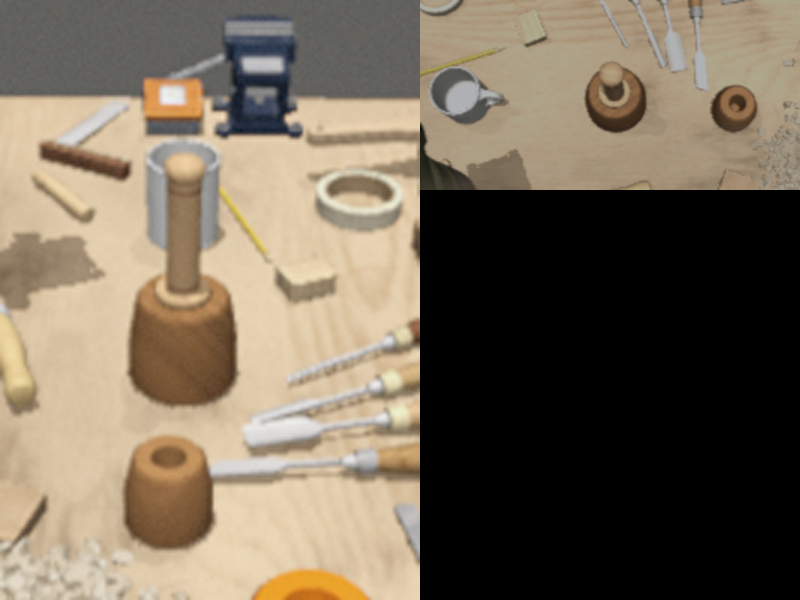

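```bash
python3 -c "
from bench import ticket; print(ticket.close_job())"
```

```text
the job is handed in; nothing more can be done
None
```

The handle is out of the mug and stands upright in the larger brown head, released, and the job was handed in at about 10.5 s. I gripped it near its grip point, lifted it straight up 130 mm with its lean kept, and turned it upright clear of the rim. It went into the hole until it hit a hard stop at about 20 N, and then I let go and withdrew.

**Seating:** the last pictures show the collar on the head. The knob top measures 0.224–0.226 m in both views, against 0.227 m expected when fully home.

**Other objects:** the small head measures where it was. The mug is standing; its rim measures within about 2 mm of before, though the earlier reading was partly hidden by the handle. The orange look-alike was not touched.

**Disagreements:**
- The two cameras differed by 3–5 mm in height and in y for the mug rim and the hole. I worked from relative measurements in the side view, with the final y aim (0.6 mm sideways) guided by the force readings.
- The handle was held about 1° off the tool axis, and I corrected that before inserting it.

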